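# Tuck a new half sole under the waist lap of a shoe and hold it pressed flat

### The job

Fit the new tan half sole to the shoe on the jack: slide its thin skived edge under the dark lap of the old sole, without lifting the lap, until it butts home, with the half sole centred so that it covers the shoe's bottom on both sides and lies flat on it. Then keep it firmly pressed down flat with the gripper's fingers and finish like that, still pressing, ready for the tacks. Leave the hammer, the jar and the tin where they are.

Things in the scene. Friction and masses are not known exactly. Their poses are not given: they have to be found in the camera images.
- shoe: a slim wine-red shoe, 240 mm long, held bottom up and level on a bench jack; fixed. Origin on the counter top, plumb under the shoulder (shoulder); x points along the shoe from toe to heel, z up. The toe ends at x = -135 mm; the dark heel block stands from x = 45 to 105 mm, its top 172 mm above the counter. The jack under it lies within x = -101 to 105, y = -60 to 45 mm.
- shoe_bottom: the bare grey-brown bottom of the shoe's forepart that the half sole covers: a level flat, 150 mm above the counter, from the shoulder (x = 0) to the toe (x = -135 mm); 62 mm wide at the ball (x = -43 to -87 mm), 47 mm at the shoulder, rounded at the toe. Same frame as shoe.
- shoulder (a point): middle of the foot of the shoulder, a step 3 mm high across the shoe bottom at the split of the old sole, against which the skived edge butts; on the surface of the bottom (150 mm above the counter). Axes as shoe: x from toe to heel, z up.
- lap_edge (a point): middle of the lower side of the free edge of the lap: the dark outer layer of the old sole, 25 mm long, 50 mm wide, 3 mm thick, with a light cut edge. Rooted on top of the shoulder, it stands open towards the toe at 16 degrees, so at rest this point is 24 mm toeward of the shoulder and 10 mm above the shoe bottom. The new edge goes into this wedge-shaped mouth.
- lap (a joint): angle of the lap about its root, rad: 0 at rest, positive when lifted; 0.15 is some 4 mm at its free edge. Stiff leather that springs back: about 1 N at the free edge lifts it 1 mm.
- half_sole: a stiff tan leather plate 139 x 70 x 6 mm, 50 to 100 g, flat on the counter, right side up. Origin in the middle of its underside; x points to the skived end 65 mm away, -x to the round toe end 74 mm away. Sides parallel, 70 mm apart, from x = -22 to 22 mm; 55 mm wide at the skived end. Fitted, its axes are those of shoe and it overhangs the shoe bottom by 4 mm at the sides and toe.
- skived_edge (a point): middle of the half sole's skived edge, on the underside; axes as half_sole. The plate is 3 mm thick here and grows to its full 6 mm over 15 mm, the slope being on top.
- hammer: a hammer, 240 mm long, lying on the counter; a bystander. Origin under its middle.
- cement_jar: an amber glass jar with a black cap, diameter 64 mm, 85 mm high, standing; a bystander. Origin in the middle of its foot.
- polish_tin: a flat blue tin, diameter 76 mm, 26 mm high; a bystander. Origin in the middle of its foot.
Things that resemble listed ones, but are neither listed nor needed, are in the scene too. Of the things like the half_sole, leave any that is purple or turquoise; of the rest the larger one is meant.

How it is judged (in metres and radians):
On the way:
1. the skived edge is tucked well under the lap (x of skived_edge in the frame of shoulder above -0.012 m and z of skived_edge in the frame of shoulder between -0.003 and 0.004 m), for 0.1 s.
At the end, for the whole second after the job is handed in: The skived edge is under the lap within 6 mm of the shoulder, the half sole is centred on the shoe within 5 mm and 0.09 rad, lies flat on its bottom (within 2 mm and 0.03 rad) and at rest, the lap is down (below 0.12 rad), and the fingers still press it onto the shoe bottom with more than 4 N (x of skived_edge in the frame of shoulder between -0.006 and 0.003 m and y of skived_edge in the frame of shoulder between -0.005 and 0.005 m and y of half_sole in the frame of shoulder between -0.005 and 0.005 m and z of half_sole in the frame of shoulder between -0.002 and 0.002 m and angle between the x axis of half_sole and the x axis of shoe, either way round below 0.09 rad and angle between half_sole's own z axis and vertical below 0.03 rad and value of joint lap below 0.12 rad and contact force between the fingers and half_sole above 4 N and contact force between half_sole and shoe_bottom above 4 N and linear speed of half_sole below 0.02 m/s); the arm keeps its last pose, push and grip.
It fails at once if the lap is lifted (more than 0.15 rad, some 4 mm at its edge) (value of joint lap above 0.15 rad).
It fails at once if the hammer, the jar or the tin is moved by more than 20 mm (distance of any of hammer, cement_jar, polish_tin from where it was at the start of the episode above 0.02 m).
It also fails if it takes over 45 s, if anything falls off the work surface, if the arm or the gripper's body presses on something with over 40 N, if the wrist force passes 120 N, or if a joint passes its speed limit or range.

### The arm

A 6-joint arm with a two-finger parallel gripper is mounted at the origin on the work surface. World frame = base frame: x ahead of the robot, y to its left, z up, the work surface at z = 0. Lengths are in mm, angles in rad, forces in N, time in s.
With the tool pointing down it reaches from about 275 to 750 mm from the base axis. Payload 10.2 kg.
Tool frame: the origin (TCP) lies at the very end of the fingers, on their centre line; the grasp point (between the pads) lies 19 mm behind it; x points along the fingers, y is the direction in which the jaws open and shut, and the axes are right-handed (so a half turn about x gives the same grasp; the last joint's range is limited). The gripper opens to 85 mm and grips with 20 to 120 N. Pads are 22 mm wide; open, the fingers measure 114 mm over their backs; the gripper's body (76 mm by 85 mm) begins 54 mm behind the grasp point. The pads swing forward as they close: fully open they stand 13 mm farther back than shut.
Start: joints at [1.098, 0.313, 1.498, -0, 1.331, -0.223], TCP at [129.798, 508.708, 231.294] pointing down, gripper open.
Joint ranges: [-2.94, 2.94], [-0.97, 2.17], [0.19, 2.56], [-1.23, 4.37], [0.02, 3.11], [-2.88, 2.88]. Speed limits (rad/s): [2.39, 2.39, 3.01, 3.14, 3.14, 3.14].

### API

Orientations are given as a unit quaternion [w, x, y, z].
In Python, from rig import ctrl, viewer, order gives the robot as it stands. The module is installed in compiled form; this text tells all that it offers.
- The arm moves only by the tool carry_out, never from a script. Its argument "deltas" is a list of rows, each a list of 7 numbers: the gripper command: -1 is fully open, 1 is shut, values between are in proportion, then the shift along the tool's x, y, z in mm, then the turn, a rotation vector about the tool's x, y, z in degrees. A call has exactly 5 rows; each row is the pose to reach, as a shift and turn from the pose commanded when the call began, along the tool's axes at that moment; what a row does not reach only later rows make up. A row lasts 1/8 s, in which the tool goes at most 62.5 mm and 10.7 degrees, less where a joint would pass 70% of its speed; a pose out of reach is approached as far as the arm can. A call with a gripper value outside its range is refused whole. The fingers move at their own pace and stop on an object; "newtons" is the grip in N (left out, the last holds). Time passes only in rows, so rows that repeat a pose let the fingers close, or fill a call up. It gives the time, the measured TCP pose, the force and the opening at its end, in the units of the state.
- ctrl.sense(): the state, without advancing time (a new reading comes with each control period).
- viewer.capture(name): name is "scene" or "side" or "wrist"; returns the picture (384x512x3 uint8, red, green, blue); there is no depth.
- viewer.calibration(name): a dict with "fx", "fy", "cx", "cy" (pixels), "xyz" and "attitude" of the camera in the world; the wrist camera has in their place "T_tool_cam" (4x4, takes a point from camera to tool coordinates, whose origin is the TCP and whose axes are the tool frame's). Camera axes: x right, y down, z forward; pixel columns grow to the right and rows downward; lengths in mm; the calibration is good to about 2 mm. A picture is of the moment at which its call begins: read the wrist's pose just before it. calibration takes no time and is no camera call.
- order.finish_job(): hands the job in, once; it reports no verdict.
The state is a dict: "time_s": time; "joints": joint angles; "dq": joint speeds; "tau": joint torques, N m; "eef_pos": TCP position; "ee_rot": TCP orientation; "force": force on the tool from outside, world axes, zero at the start; "wrist_torque": the same for the moment, N m; "grip_width": opening from 0.0 (shut) to 1.0 (fully open).
Only numpy, scipy, OpenCV 4.12 (cv2) and the standard library are available. Lean on these libraries where they do the work, as an engineer would, in place of code of your own. Each camera call takes 0.05 s, during which the arm holds its last target. There are 200 camera calls.

## Working session

There is one attempt and no reset: what is moved stays moved. The work goes in short steps, Python scripts to look and compute and a tool call to move; the robot and the scene stay as the last step left them, time stands still between calls to the robot, and variables do not carry over. Pictures are saved under pics/ and viewed, about 8 in all and at most 12, crops included, and the job is handed in when it is done.

Besides the shell and the picture viewer there is one more tool, called in YAML: its name, and indented under it one key for each argument. carry_out: Moves the arm, as the interface text tells. Its arguments: {"type":"object","properties":{"deltas":{"type":"array"},"newtons":{"type":"number"}},"required":["deltas"]}

```bash
mkdir -p pics; cat > h.py <<'E'
import numpy as np, cv2
from rig import ctrl, viewer, order
from scipy.spatial.transform import Rotation as R
def rot(q): return R.from_quat([q[1],q[2],q[3],q[0]]).as_matrix()
def cam(n, s=None):
    c=viewer.calibration(n)
    if n=='wrist':
        s=s or ctrl.sense(); T=np.array(c['T_tool_cam']); Rt=rot(s['ee_rot']); p=np.array(s['eef_pos'])
        return c, Rt@T[:3,:3], p+Rt@T[:3,3]
    return c, rot(c['attitude']), np.array(c['xyz'])
def px2w(n,u,v,z,s=None):
    c,Rc,p=cam(n,s); d=Rc@np.array([(u-c['cx'])/c['fx'],(v-c['cy'])/c['fy'],1]); return p+d*(z-p[2])/d[2]
def w2px(n,P,s=None):
    c,Rc,p=cam(n,s); q=Rc.T@(np.array(P)-p); return np.array([c['fx']*q[0]/q[2]+c['cx'],c['fy']*q[1]/q[2]+c['cy']])
def shot(n,f):
    im=viewer.capture(n)[:,:,::-1].copy(); cv2.imwrite(f'pics/{f}.png',im); return im
E
python3 - <<'E'
from h import *
s=ctrl.sense(); print(s)
for n in('scene','side','wrist'): print(n,viewer.calibration(n))
a=shot('scene','scene0');b=shot('side','side0');c=shot('wrist','wrist0')
E
```

```text
{'time_s': 0.0, 'joints': array([ 1.09759555e+00,  3.13485151e-01,  1.49842486e+00, -5.96917486e-06,
        1.33101531e+00, -2.23441428e-01]), 'dq': array([-0.0018527 ,  0.00063982, -0.00031408, -0.0001888 ,  0.00135721,
        0.00124452]), 'tau': array([-6.63091171e-06, -4.12273192e+01, -2.59737754e+01, -2.12477044e-04,
        4.24217025e-03,  1.14489333e-05]), 'eef_pos': array([129.67959499, 508.46830646, 230.72169738]), 'ee_rot': array([ 0.70144132,  0.08762984,  0.7017591 , -0.08851698]), 'force': array([0.16918084, 0.56183384, 0.74061302]), 'wrist_torque': array([-0.04854311,  0.02924208, -0.04714809]), 'grip_width': 1.002310951106571}
scene {'fx': 431.45026206612926, 'fy': 431.45026206612926, 'cx': 256.7004019672781, 'cy': 185.09266132653985, 'xyz': array([1220.11461114,  -26.43839669, 1115.76000872]), 'attitude': array([-0.20386733,  0.66579423,  0.68427166, -0.21662977])}
side {'fx': 433.04540324439046, 'fy': 433.04540324439046, 'cx': 261.36345357665266, 'cy': 192.56939348006702, 'xyz': array([   99.44651503, -1150.5822003 ,   868.27023154]), 'attitude': array([-0.47165592,  0.86136463, -0.15999502,  0.09996633])}
wrist {'fx': 330.51330625543363, 'fy': 330.51330625543363, 'cx': 255.8592668081134, 'cy': 189.09080963087033, 'T_tool_cam': array([[-8.65436630e-04, -2.64478061e-01,  9.64391314e-01,
        -1.42753632e+02],
       [ 9.99999413e-01,  3.99668750e-04,  1.00699760e-03,
        -1.45570773e+00],
       [-6.51765844e-04,  9.64391619e-01,  2.64477560e-01,
        -6.55221844e+01],
       [ 0.00000000e+00,  0.00000000e+00,  0.00000000e+00,
         1.00000000e+00]])}
```

View pics/scene0.png

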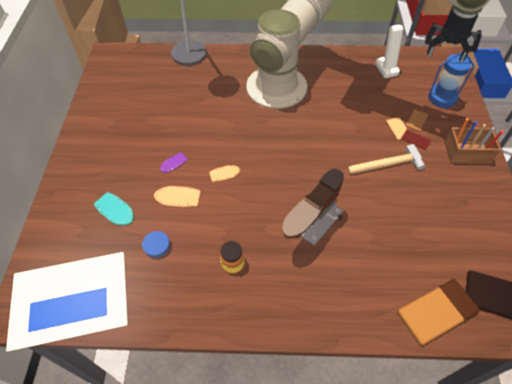

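View pics/side0.png

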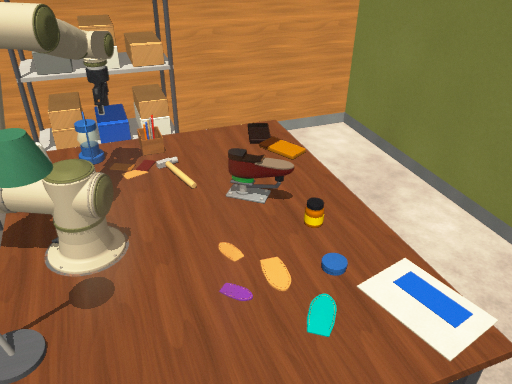

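The scene camera shows the large tan half sole at about (177,196), with its square/skived end probably to the right. The shoe's toe is at (292,226) and its heel at (333,178). The jar is at (232,258), the tin at (156,245) and the hammer at (388,160). I'll enlarge both.

```bash
python3 - <<'E'
from h import *
a=cv2.imread('pics/scene0.png')
A=cv2.resize(a[180:220,145:210],None,fx=8,fy=8,interpolation=cv2.INTER_CUBIC)
B=cv2.resize(a[160:250,275:355],None,fx=6,fy=6,interpolation=cv2.INTER_CUBIC)
H=max(A.shape[0],B.shape[0]);o=np.zeros((H,1000,3),np.uint8);o[:A.shape[0],:520]=A;o[:B.shape[0],520:1000]=B
cv2.imwrite('pics/crop1.png',cv2.resize(o,None,fx=.8,fy=.8))
m=cv2.inRange(cv2.cvtColor(a,cv2.COLOR_BGR2HSV),(8,60,170),(28,255,255))
m[:, :145]=0;m[:,212:]=0;m[:180]=0;m[215:]=0
c=max(cv2.findContours(m,0,2)[0],key=cv2.contourArea)[:,0]
W=np.array([px2w('scene',u,v,5)[:2] for u,v in c]);
r=cv2.minAreaRect(W.astype(np.float32));print(r, cv2.boxPoints(r))
for n,u,v,z in [('toe',284,231,150),('toe2',292,236,150),('heel',335,171,172),('small',224,173,5),('tin',156,240,26),('jar',231,250,85),('hamhandle',350,169,10),('hamhead',416,158,15)]: print(n,px2w('scene',u,v,z).round())
E
```

```text
((499.3202819824219, -307.8287048339844), (145.86326599121094, 78.49588775634766), 86.30068969726562) [[ 455.44855 -378.07608]
 [ 533.7809  -383.14066]
 [ 543.192   -237.58133]
 [ 464.85968 -232.51675]]
toe [694.  18. 150.]
toe2 [707.  38. 150.]
heel [518. 156. 172.]
small [ 410. -166.    5.]
tin [ 664. -339.   26.]
jar [ 718. -119.   85.]
hamhandle [388. 235.  10.]
hamhead [343. 451.  15.]
```

View pics/crop1.png

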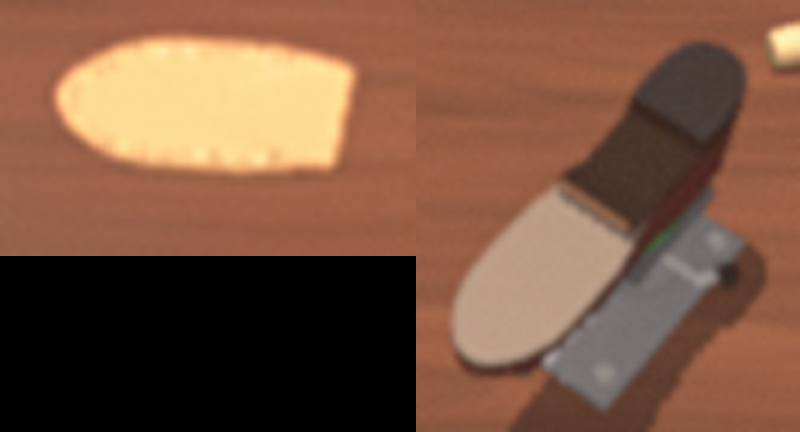

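```bash
python3 - <<'E'
from h import *
s=ctrl.sense(); print('tool axes cols',rot(s['ee_rot']).round(3))
A=lambda x,y:(145+x/6.4-.4,180+y/6.4-.4)
B=lambda x,y:(275+(x-416)/4.8-.4,160+y/4.8-.4)
for n,(u,v),z in [('skL',A(355,68),3),('skR',A(337,168),3),('toe',A(55,98),3)]: print(n,px2w('scene',u,v,z).round(1))
for n,(u,v),z in [('lap top L',B(562,180),163),('lap top R',B(633,225),163),('lap low L',B(557,187),160),('lap low R',B(628,235),160),
 ('toe',B(468,352),150),('ballL',B(475,278),150),('ballR',B(572,335),150),('heel end',B(722,50),172),('heel cor L',B(638,98),172),('heel cor R',B(708,141),172)]: print(n,px2w('scene',u,v,z).round(1))
E
```

```text
tool axes cols [[-0.     0.247  0.969]
 [-0.001  0.969 -0.247]
 [-1.    -0.001 -0.   ]]
skL [ 476.5 -235.9    3. ]
skR [ 533.7 -238.5    3. ]
toe [ 497.4 -379.3    3. ]
lap top L [598.5  72.8 163. ]
lap top R [626.6 110.1 163. ]
lap low L [601.2  70.2 160. ]
lap low R [631.1 107.5 160. ]
toe [699.2  21.2 150. ]
ballL [654.1  25.3 150. ]
ballR [687.7  76.2 150. ]
heel end [514.4 165.2 172. ]
heel cor L [548.8 116.  172. ]
heel cor R [576.9 152.8 172. ]
```

```bash
cat >> h.py <<'E'
def goto(x,y,z,yaw):
    s=ctrl.sense(); Rt=rot(s['ee_rot']); p=np.array(s['eef_pos']); a=np.radians(yaw)
    Y=np.array([np.cos(a),np.sin(a),0]); X=np.array([0,0,-1.]); G=np.stack([X,Y,np.cross(X,Y)],1)
    print('shift',(Rt.T@(np.array([x,y,z])-p)).round(1),'turn',np.degrees(R.from_matrix(Rt.T@G).as_rotvec()).round(1),'t',s['time_s'],'F',np.round(s['force'],1),'pos',p.round(1),'grip',round(float(s['grip_width']),3))
E
python3 -c "
from h import *
goto(502,-303,200,-3)"
```

```text
shift [  31.4 -694.3  561.4] turn [78.7  0.   0.1] t 0.15 F [ 0.7 -0.3 -0.3] pos [129.7 508.5 230.9] grip 0.996
```

carry_out:
  deltas:
    - [-1,0,-46,37,10,0,0]
    - [-1,0,-93,75,20,0,0]
    - [-1,0,-139,112,30,0,0]
    - [-1,0,-185,150,40,0,0]
    - [-1,0,-231,187,50,0,0]
  newtons: 40

```text
time_s: 0.78
eef_pos: [254.2, 237.0, 231.3]
ee_rot: [0.598, 0.378, 0.598, -0.378]
force: [1.8, 0.9, 1.0]
grip_width: 0.998
```

```bash
python3 -c "
from h import *
goto(502,-303,200,-3)"
```

```text
shift [ 31.4  -7.7 594.1] turn [28.4 -0.  -0. ] t 0.775 F [1.8 0.9 1. ] pos [254.2 237.  231.3] grip 0.998
```

carry_out:
  deltas:
    - [-1,0,-1,60,7,0,0]
    - [-1,0,-2,120,14,0,0]
    - [-1,5,-3,180,21,0,0]
    - [-1,10,-4,240,28,0,0]
    - [-1,15,-4,300,28.4,0,0]

```text
time_s: 1.4
eef_pos: [380.7, -35.5, 216.2]
ee_rot: [0.488, 0.512, 0.487, -0.512]
force: [1.4, 0.9, -0.2]
grip_width: 0.999
```

```bash
python3 -c "
from h import *
goto(502,-303,200,-3)"
```

```text
shift [ 16.3 134.4 261.1] turn [ 0.2  0.  -0. ] t 1.4 F [ 1.4  0.9 -0.2] pos [380.7 -35.5 216.2] grip 0.999
```

carry_out:
  deltas:
    - [-1,4,27,54,0,0,0]
    - [-1,8,54,107,0,0,0]
    - [-1,12,81,160,0,0,0]
    - [-1,16,108,214,0,0,0]
    - [-1,16,134,261,0,0,0]

```text
time_s: 2.02
eef_pos: [502.1, -302.4, 199.6]
ee_rot: [-0.487, -0.512, -0.488, 0.512]
force: [-0.0, -0.1, 0.5]
grip_width: 1.001
```

```bash
python3 - <<'E'
from h import *
goto(502,-303,200,-3)
s=ctrl.sense()
a=shot('wrist','w1')
h=[(65,27.5),(65,-27.5),(-74,0),(22,35),(22,-35),(-22,35),(-22,-35)]
m=cv2.inRange(cv2.cvtColor(a,cv2.COLOR_BGR2HSV),(8,60,150),(28,255,255))
cs=sorted(cv2.findContours(m,0,1)[0],key=cv2.contourArea)[::-1][:3]
for c in cs:
    W=np.array([px2w('wrist',u,v,5,s)[:2] for u,v in c[:,0]],np.float32); print(cv2.contourArea(c),cv2.minAreaRect(W),cv2.boundingRect(c))
cv2.imwrite('pics/w1b.png',cv2.resize(a,None,fx=1.5,fy=1.5))
E
```

```text
shift [-0.4 -0.1  0.6] turn [ 0.2 -0.   0. ] t 2.025 F [-0.  -0.1  0.5] pos [ 502.1 -302.4  199.6] grip 1.001
17668.0 ((497.7403869628906, -343.5789794921875), (334.2301025390625, 127.86295318603516), 87.36244201660156) (184, 32, 130, 304)
7561.0 ((411.5367431640625, -266.46124267578125), (62.35490798950195, 247.28079223632812), 1.6005094051361084) (110, 0, 77, 247)Traceback (most recent call last):
  File "<stdin>", line 9, in <module>
  File "h.py", line 12, in px2w
    c,Rc,p=cam(n,s); d=Rc@np.array([(u-c['cx'])/c['fx'],(v-c['cy'])/c['fy'],1]); return p+d*(z-p[2])/d[2]
           ~~~^^^^^
  File "h.py", line 6, in cam
    c=viewer.calibration(n)
ValueError: time passes only in moves, steps and waits
```

```bash
sed -i "s/c=viewer.calibration(n)/c=CAL[n]/; s/^def rot/CAL={n:viewer.calibration(n) for n in ('scene','side','wrist')}\ndef rot/" h.py; python3 - <<'E'
import cv2
a=cv2.imread('pics/w1.png');cv2.imwrite('pics/w1b.png',cv2.resize(a,None,fx=1.5,fy=1.5))
E
```

```text
(no output)
```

View pics/w1b.png

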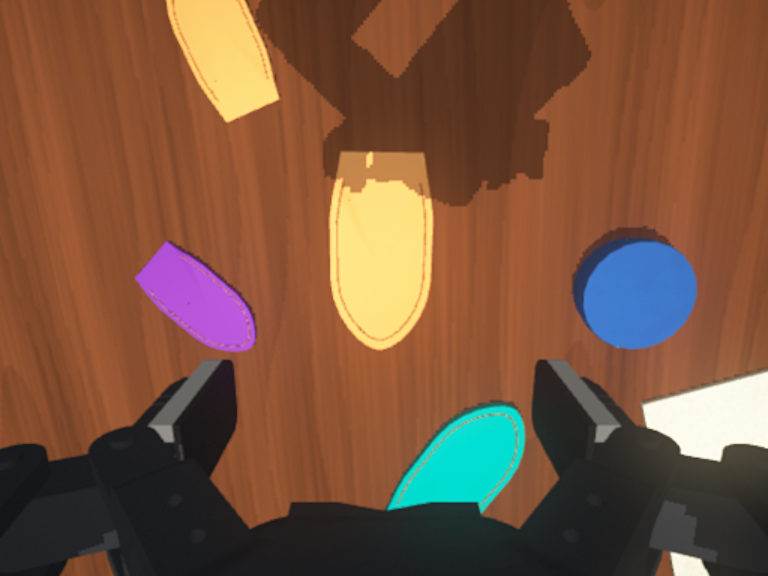

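The wrist view (1.5x) shows the tan plate between the jaws: skived corners at (340,151) and (425,152), toe tip at (379,350), and sides at x = 329 and 434.

```bash
python3 - <<'E'
from h import *
s=ctrl.sense()
for n,u,v,z in [('skL',340,151,3),('skR',425,152,3),('toe',379,350,3),('sideL',329,240,3),('sideR',434,240,3)]: print(n,px2w('wrist',u/1.5-.2,v/1.5-.2,z,s).round(1))
E
```

```text
skL [ 478.7 -242.6    3. ]
skR [ 534.7 -246.     3. ]
toe [ 497.  -384.8    3. ]
sideL [ 466.8 -301.4    3. ]
sideR [ 539.2 -305.1    3. ]
```

```bash
python3 -c "
from h import *
goto(502.5,-308,30,-3.5)"
```

```text
shift [168.6  -0.8   0.6] turn [ 0.6  0.1 -0. ] t 2.075 F [-2.6 -3.2 -0.8] pos [ 503.3 -307.3  198.6] grip 0.998
```

```bash
python3 -c "
from h import *
goto(501.5,-303,20,-3.4)"
```

```text
shift [178.6  -2.1  -4.4] turn [ 0.5  0.1 -0. ] t 2.075 F [-2.6 -3.2 -0.8] pos [ 503.3 -307.3  198.6] grip 0.998
```

carry_out:
  deltas:
    - [-1,50,-1,-2,0.5,0,0]
    - [-1,100,-2,-4,0.5,0,0]
    - [-1,140,-2,-4.5,0.5,0,0]
    - [-1,170,-2,-4.5,0.5,0,0]
    - [-1,178,-2,-4.5,0.5,0,0]

```text
time_s: 2.7
eef_pos: [499.3, -295.2, 20.6]
ee_rot: [-0.485, -0.514, -0.487, 0.514]
force: [0.4, -0.3, 0.0]
grip_width: 0.998
```

```bash
python3 - <<'E'
from h import *
goto(501.5,-303,-4,-3.4)
a=shot('wrist','w2');b=shot('side','s2')
goto(501.5,-303,-4,-3.4)
o=np.zeros((384,800,3),np.uint8);o[:,:512]=a
c=cv2.resize(b[220:310,230:302],(288,360),interpolation=cv2.INTER_CUBIC);o[:360,512:]=c
cv2.imwrite('pics/c2.png',o)
E
```

```text
shift [24.5  2.7  7.7] turn [ 0.2 -0.1  0.2] t 2.7 F [ 0.4 -0.3  0. ] pos [ 499.3 -295.2   20.6] grip 0.998
shift [26.2  1.9  7.1] turn [ 0.2 -0.   0. ] t 2.8 F [1.  0.6 0.6] pos [ 500.  -295.8   22.2] grip 0.996
```

View pics/c2.png

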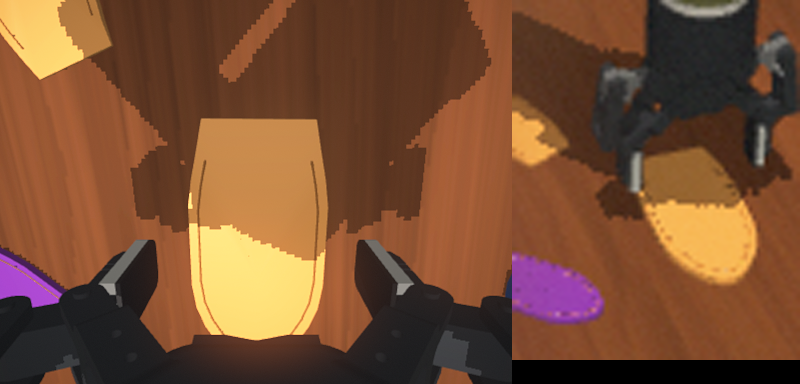

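Close up, the plate's skived corners are at (201,120) and (317,121), and its sides at x = 189 and 328 on row 205. The jaws straddle it.

```bash
python3 - <<'E'
from h import *
s=ctrl.sense()
s['eef_pos']=np.array([499.5,-295.4,21.0])
P=[px2w('wrist',u,v,z,s) for u,v,z in [(201,120,3),(317,121,3),(189,205,3),(328,205,3)]]
print(np.round(P,1)); m=(P[0]+P[1])/2; d=P[1]-P[0]; print(m, np.degrees(np.arctan2(d[1],d[0])))
E
```

```text
[[ 477.4 -238.8    3. ]
 [ 532.7 -242.3    3. ]
 [ 467.1 -280.8    3. ]
 [ 538.  -284.8    3. ]]
[ 505.05799195 -240.53071719    3.        ] -3.6609642652947927
```

carry_out:
  deltas:
    - [-1,5,1.2,5,0,0,0]
    - [-1,10,1.2,9,0,0,0]
    - [-1,18,1.2,9,0,0,0]
    - [-1,25,1.2,9,0,0,0]
    - [-1,25,1.2,9,0,0,0]

```text
time_s: 3.42
eef_pos: [500.4, -304.6, -3.4]
ee_rot: [-0.485, -0.514, -0.486, 0.514]
force: [-0.1, -0.5, 0.1]
grip_width: 1.001
```

```bash
python3 - <<'E'
from h import *
goto(501,-305,-8,-3.5)
E
```

```text
shift [4.6 0.6 0.4] turn [ 0.3 -0.   0.1] t 3.425 F [-0.1 -0.5  0.1] pos [ 500.4 -304.6   -3.4] grip 1.001
```

carry_out:
  deltas:
    - [-1,1,0.6,0,0.2,0,0]
    - [-1,2,0.6,0,0.2,0,0]
    - [-1,4,0.6,0,0.2,0,0]
    - [-1,5,0.6,0,0.2,0,0]
    - [-1,6,0.6,0,0.2,0,0]

```text
time_s: 4.05
eef_pos: [501.3, -305.0, -8.8]
ee_rot: [0.485, 0.515, 0.485, -0.515]
force: [-0.3, -0.2, 0.1]
grip_width: 0.998
```

carry_out:
  deltas:
    - [-0.7,0,0,0,0,0,0]
    - [-0.7,0,0,0,0,0,0]
    - [-0.7,0,0,0,0,0,0]
    - [-0.7,0,0,0,0,0,0]
    - [-0.7,0,0,0,0,0,0]
  newtons: 40

```text
time_s: 4.68
eef_pos: [501.4, -305.1, -8.5]
ee_rot: [-0.485, -0.515, -0.485, 0.515]
force: [-0.7, 0.7, 5.0]
grip_width: 0.85
```

carry_out:
  deltas:
    - [-0.7,-2,0,0,0,0,0]
    - [-0.7,-2,0,0,0,0,0]
    - [0.2,-2,0,0,0,0,0]
    - [0.2,-2,0,0,0,0,0]
    - [0.2,-2,0,0,0,0,0]
  newtons: 50

```text
time_s: 5.3
eef_pos: [501.3, -304.9, -6.2]
ee_rot: [-0.485, -0.515, -0.485, 0.515]
force: [-2.4, 2.4, 7.1]
grip_width: 0.795
```

carry_out:
  deltas:
    - [0.2,0,0,0,0,0,0]
    - [0.2,0,0,0,0,0,0]
    - [0.2,-10,0,0,0,0,0]
    - [0.2,-25,0,0,0,0,0]
    - [0.2,-40,0,0,0,0,0]

```text
time_s: 5.92
eef_pos: [501.5, -305.1, 34.6]
ee_rot: [0.485, 0.515, 0.485, -0.515]
force: [0.3, 0.3, -0.7]
grip_width: 0.794
```

```bash
python3 - <<'E'
from h import *
goto(501,-305,210,-3.5)
a=shot('wrist','w3');b=shot('side','s3')
goto(501,-305,210,-3.5)
o=np.zeros((384,800,3),np.uint8);o[:,:512]=a
c=cv2.resize(b[210:300,230:302],(288,360),interpolation=cv2.INTER_CUBIC);o[:360,512:]=c
cv2.imwrite('pics/c3.png',o)
E
```

```text
shift [-175.4   -0.4   -0. ] turn [ 0.1  0.  -0. ] t 5.925 F [ 0.3  0.3 -0.7] pos [ 501.5 -305.1   34.6] grip 0.794
shift [-174.4   -0.7   -0.2] turn [ 0.1  0.1 -0.2] t 6.025 F [ 0.  -0.1 -0.4] pos [ 502.2 -305.7   35.6] grip 0.796
```

View pics/c3.png

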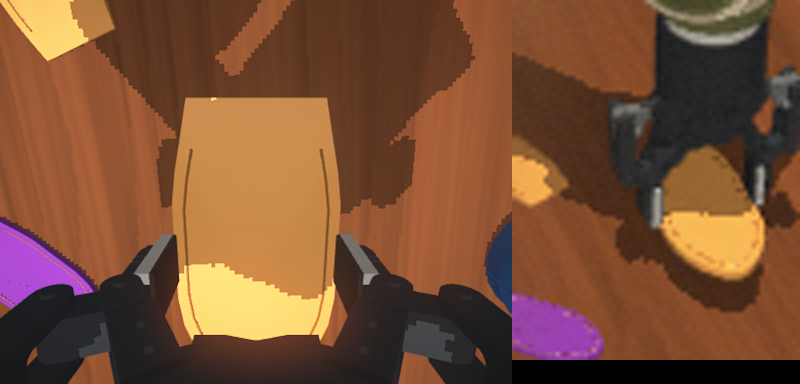

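The plate is held square: skived corners are at (184,98) and (327,98), level to within measuring error, and its underside is about 6 mm above TCP height. Next I lift and carry it to the toe side of the shoe.

carry_out:
  deltas:
    - [0.2,-40,0,0,0,0,0]
    - [0.2,-90,0,0,0,0,0]
    - [0.2,-140,0,0,0,0,0]
    - [0.2,-180,0,0,-6,0,0]
    - [0.2,-200,0,0,-14,0,0]

```text
time_s: 6.65
eef_pos: [501.6, -305.2, 235.7]
ee_rot: [0.546, 0.451, 0.544, -0.451]
force: [-0.1, -0.1, -0.6]
grip_width: 0.797
```

```bash
python3 - <<'E'
from h import *
goto(685,32.5,225,51)
E
```

```text
shift [  10.4  243.6 -297.2] turn [-40.2   0.2  -0. ] t 6.65 F [-0.1 -0.1 -0.6] pos [ 501.6 -305.2  235.7] grip 0.797
```

carry_out:
  deltas:
    - [0.2,2,31,-38,-5,0,0]
    - [0.2,4,62,-76,-10,0,0]
    - [0.2,6,93,-114,-16,0,0]
    - [0.2,8,124,-152,-21,0,0]
    - [0.2,8,155,-190,-26,0,0]

```text
time_s: 7.28
eef_pos: [619.2, -88.2, 224.9]
ee_rot: [0.632, 0.317, 0.632, -0.317]
force: [0.1, 0.0, -0.9]
grip_width: 0.798
```

```bash
python3 - <<'E'
from h import *
goto(685,32.5,225,51)
E
```

```text
shift [-1.000e-01  1.249e+02 -5.730e+01] turn [-14.2  -0.    0. ] t 7.275 F [ 0.1  0.  -0.9] pos [619.2 -88.2 224.9] grip 0.798
```

carry_out:
  deltas:
    - [0.2,0,35,-16,-4,0,0]
    - [0.2,0,70,-32,-8,0,0]
    - [0.2,0,105,-48,-12,0,0]
    - [0.2,0,125,-57,-14.2,0,0]
    - [0.2,0,125,-57,-14.2,0,0]

```text
time_s: 7.9
eef_pos: [685.2, 31.8, 224.5]
ee_rot: [0.666, 0.237, 0.667, -0.237]
force: [-1.3, -0.9, -0.8]
grip_width: 0.798
```

```bash
python3 - <<'E'
from h import *
viewer.capture('wrist')
goto(685,32.5,225,51)
s=ctrl.sense(); print(s['eef_pos'],s['ee_rot'])
a=shot('wrist','w4')
cv2.imwrite('pics/w4b.png',cv2.resize(a,None,fx=1.5,fy=1.5,interpolation=cv2.INTER_CUBIC))
E
```

```text
shift [-0.2  1.5 -1.2] turn [-0.2 -0.   0. ] t 7.95 F [-1.2  0.2 -0.9] pos [685.   30.6 224.8] grip 0.796
[684.96790875  30.60160159 224.75674021] [ 0.66583152  0.2371007   0.66638722 -0.23744414]
```

View pics/w4b.png

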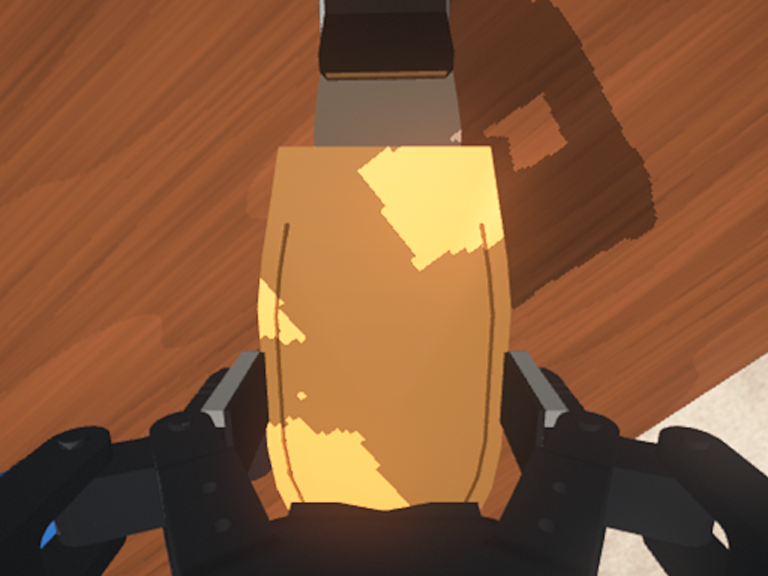

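The wrist view at 1.5x shows the lap's light cut edge, upper corners at (319,71) and (454,70) and lower line at (323,80)–(449,79). The shoe bottom's sides are at row 120, x≈315 and 461, and the plate's skived edge is at (278,147)–(491,147).

```bash
python3 - <<'E'
from h import *
s=ctrl.sense(); s['eef_pos']=np.array([684.97,30.6,224.76]); s['ee_rot']=[0.66583152,0.2371007,0.66638722,-0.23744414]
f=lambda u,v,z: px2w('wrist',u/1.5-.2,v/1.5-.2,z,s)
T=rot(s['ee_rot'])
for n,a,b,z in [('laptop',(319,71),(454,70),163),('laplow',(323,80),(449,79),160),('side',(315,120),(461,120),150),('skive top',(278,147),(491,147),224.8+9)]:
    A,B=f(*a,z),f(*b,z); d=B-A; m=(A+B)/2
    print(n,m.round(1),'w',np.linalg.norm(d).round(1),'ang',np.degrees(np.arctan2(d[1],d[0])).round(2),'tool',(T.T@(m-s['eef_pos'])).round(1))
E
```

```text
laptop [612.5  90.  163. ] w 51.7 ang 51.22 tool [ 61.8   0.3 -93.7]
laplow [614.6  88.1 160. ] w 49.1 ang 51.25 tool [ 64.8   0.1 -90.9]
side [626.4  79.7 150. ] w 60.9 ang 50.83 tool [ 74.8   1.  -76.4]
skive top [634.   71.4 233.8] w 55.4 ang 50.83 tool [ -9.   -0.6 -65.3]
```

carry_out:
  deltas:
    - [0.2,30,0.8,0,-0.4,0,0]
    - [0.2,55,0.8,0,-0.4,0,0]
    - [0.2,70,0.8,0,-0.4,0,0]
    - [0.2,75,0.8,0,-0.4,0,0]
    - [0.2,75,0.8,0,-0.4,0,0]

```text
time_s: 8.62
eef_pos: [685.8, 30.9, 150.9]
ee_rot: [0.667, 0.235, 0.667, -0.235]
force: [-0.7, 0.4, -0.5]
grip_width: 0.795
```

```bash
python3 - <<'E'
from h import *
viewer.capture('wrist')
goto(685,30.6,146,51)
s=ctrl.sense(); print(s['eef_pos'],list(s['ee_rot']))
a=shot('wrist','w5');b=shot('side','s5')
o=np.zeros((600,800,3),np.uint8)
o[:300]=cv2.resize(a[0:150,56:456],(800,300),interpolation=cv2.INTER_CUBIC)
o[300:,:480]=cv2.resize(b[140:215,210:330],(480,300),interpolation=cv2.INTER_CUBIC)
cv2.imwrite('pics/c5.png',o)
E
```

```text
shift [ 5.3 -0.9 -0.6] turn [ 0.2  0.1 -0. ] t 8.675 F [ 0.3  0.4 -0.2] pos [686.   30.9 151.3] grip 0.792
[686.0064745   30.9386741  151.28888538] [np.float64(0.6674199418544918), np.float64(0.23513337766923753), np.float64(0.6663848109814468), np.float64(-0.2349344581240139)]
```

View pics/c5.png

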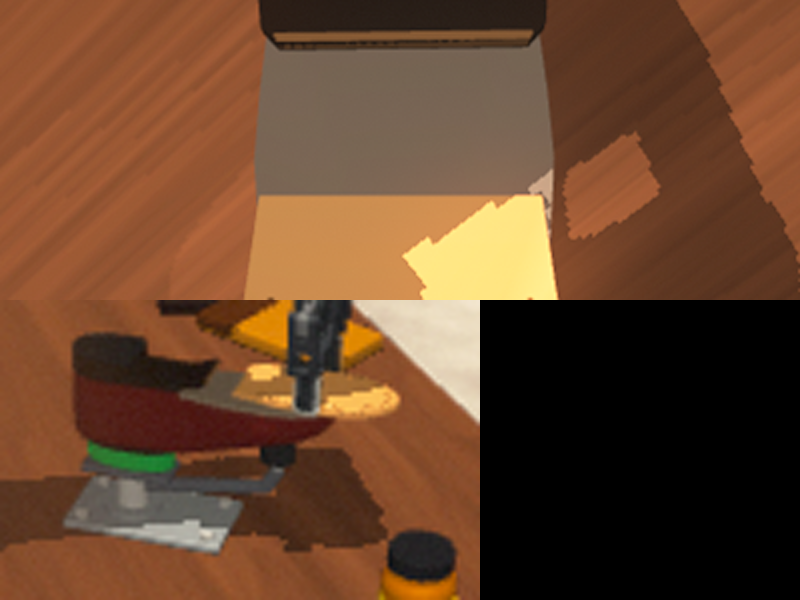

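The shoe is level and the plate hovers over it. In the 2x crop the lap's lower cut corners are at about (280,45) and (532,43), the shoe sides at row 100 are x = 262 and 549, and the plate's skived edge is at (257,195)–(545,195).

```bash
python3 - <<'E'
from h import *
s=ctrl.sense(); s['eef_pos']=np.array([686.0,30.94,151.29]); s['ee_rot']=[0.66742,0.235133,0.666385,-0.234934]
f=lambda u,v,z: px2w('wrist',u/2+56-.25,v/2-.25,z,s)
T=rot(s['ee_rot'])
for n,a,b,z in [('laptop',(274,32),(537,31),163),('laplow',(280,45),(532,43),160),('side',(262,100),(549,100),150),('side2',(257,160),(553,160),150),('skive top',(257,195),(545,195),151.3+9)]:
    A,B=f(*a,z),f(*b,z); d=B-A; m=(A+B)/2
    print(n,m.round(1),'w',np.linalg.norm(d).round(1),'ang',np.degrees(np.arctan2(d[1],d[0])).round(2),'tool',(T.T@(m-s['eef_pos'])).round(1))
E
```

```text
laptop [613.   89.9 163. ] w 47.2 ang 51.43 tool [-11.8   0.2 -93.8]
laplow [614.2  89.1 160. ] w 46.5 ang 51.65 tool [ -8.8   0.3 -92.4]
side [620.7  83.9 150. ] w 58.1 ang 51.23 tool [  1.2   0.4 -84.1]
side2 [629.7  76.7 150. ] w 61.3 ang 51.22 tool [  1.2   0.3 -72.5]
skive top [634.6  71.6 160.3] w 56.1 ang 51.21 tool [ -9.1  -0.6 -65.5]
```

carry_out:
  deltas:
    - [0.2,3,0.9,0,0,0,0]
    - [0.2,5,0.9,0,0,0,0]
    - [0.2,5,0.9,-8,0,0,0]
    - [0.2,5,0.9,-18,0,0,0]
    - [0.2,5,0.9,-28,0,0,0]

```text
time_s: 9.4
eef_pos: [663.8, 50.1, 145.5]
ee_rot: [0.667, 0.235, 0.667, -0.235]
force: [0.7, -0.1, -0.7]
grip_width: 0.791
```

```bash
python3 - <<'E'
from h import *
viewer.capture('wrist')
goto(646.7,63,146,51.2)
s=ctrl.sense(); print(s['eef_pos'],list(s['ee_rot']))
a=shot('wrist','w6');b=shot('side','s6')
o=np.zeros((600,800,3),np.uint8)
o[:300]=cv2.resize(a[0:150,56:456],(800,300),interpolation=cv2.INTER_CUBIC)
o[300:]=cv2.resize(b[140:185,225:345],(800,300),interpolation=cv2.INTER_CUBIC)
cv2.imwrite('pics/c6.png',o)
E
```

```text
shift [ -0.4  -0.9 -20.4] turn [ 0. -0. -0.] t 9.45 F [-1.2  1.  -0.2] pos [663.1  50.9 145.6] grip 0.796
[663.13879162  50.8945124  145.58958764] [np.float64(0.6669036962266328), np.float64(0.2346682404640101), np.float64(0.667198961213942), np.float64(-0.23455452038239924)]
```

View pics/c6.png

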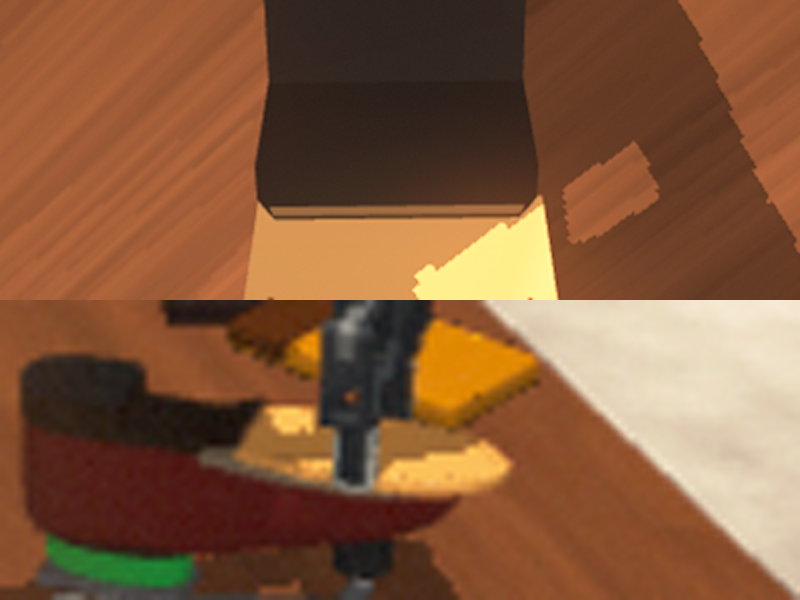

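The skived edge has entered the mouth below the lap with no contact force. The lap at row 205 spans x = 257–538 and the plate 257–543, so it is centred. I'll ease it in while lowering.

carry_out:
  deltas:
    - [0.2,0.3,-0.3,-3,0,0,0]
    - [0.2,0.6,-0.3,-6,0,0,0]
    - [0.2,1,-0.3,-9,0,0,0]
    - [0.2,1.3,-0.3,-11,0,0,0]
    - [0.2,1.6,-0.3,-12,0,0,0]

```text
time_s: 10.18
eef_pos: [655.0, 56.7, 143.9]
ee_rot: [0.667, 0.235, 0.667, -0.235]
force: [0.1, -0.7, -0.2]
grip_width: 0.798
```

```bash
python3 - <<'E'
from h import *
goto(646.7,63,144,51.2)
E
```

```text
shift [ -0.1  -0.3 -10.4] turn [-0.  0. -0.] t 10.175 F [ 0.1 -0.7 -0.2] pos [655.   56.7 143.9] grip 0.798
```

Still no contact. Now I lower until the plate touches the bottom.

carry_out:
  deltas:
    - [0.2,0.5,0,-1,0,0,0]
    - [0.2,1,0,-2,0,0,0]
    - [0.2,1.3,0,-3,0,0,0]
    - [0.2,1.6,0,-4,0,0,0]
    - [0.2,1.6,0,-4,0,0,0]

```text
time_s: 10.8
eef_pos: [653.0, 58.5, 143.8]
ee_rot: [0.669, 0.235, 0.665, -0.235]
force: [4.1, -3.2, 7.4]
grip_width: 0.797
```

```bash
python3 - <<'E'
from h import *
goto(646.7,63,144,51.2)
E
```

```text
shift [-0.2 -0.5 -7.7] turn [-0.   0.3 -0.1] t 10.8 F [ 4.1 -3.2  7.4] pos [653.   58.5 143.8] grip 0.797
```

carry_out:
  deltas:
    - [0.2,-0.6,0,-1,0,0,0]
    - [0.2,-0.6,0,-2,0,0,0]
    - [0.2,-0.6,0,-3,0,0,0]
    - [0.2,-0.6,0,-4,0,0,0]
    - [0.2,-0.6,0,-4,0,0,0]

```text
time_s: 11.42
eef_pos: [649.4, 61.3, 143.8]
ee_rot: [0.668, 0.235, 0.666, -0.235]
force: [3.0, -3.0, 5.8]
grip_width: 0.797
```

```bash
python3 - <<'E'
from h import *
goto(646.7,63,144,51.2)
E
```

```text
shift [-0.2 -0.4 -3.2] turn [-0.   0.2 -0.1] t 11.425 F [ 3.  -3.   5.8] pos [649.4  61.3 143.8] grip 0.797
```

carry_out:
  deltas:
    - [0.2,0,0.2,-1,0,0,0]
    - [0.2,0,0.2,-1.5,0,0,0]
    - [0.2,0,0.2,-2,0,0,0]
    - [0.2,0,0.2,-2.5,0,0,0]
    - [0.2,0,0.2,-2.5,0,0,0]

```text
time_s: 12.05
eef_pos: [647.6, 63.0, 143.8]
ee_rot: [0.668, 0.235, 0.666, -0.235]
force: [3.3, -2.2, 6.2]
grip_width: 0.797
```

```bash
python3 - <<'E'
from h import *
goto(646.7,63,144,51.2)
E
```

```text
shift [-0.2 -0.6 -0.7] turn [-0.   0.2 -0.1] t 12.05 F [ 3.3 -2.2  6.2] pos [647.6  63.  143.8] grip 0.797
```

carry_out:
  deltas:
    - [0.2,0,0.2,-0.7,0,0,0]
    - [0.2,0,0.2,-1.2,0,0,0]
    - [0.2,0,0.2,-1.6,0,0,0]
    - [0.2,0,0.2,-2,0,0,0]
    - [0.2,0,0.2,-2,0,0,0]

```text
time_s: 12.68
eef_pos: [647.5, 63.1, 143.9]
ee_rot: [0.669, 0.235, 0.664, -0.235]
force: [9.8, -8.1, 2.7]
grip_width: 0.796
```

```bash
python3 - <<'E'
from h import *
goto(646.7,63,144,51.2)
E
```

```text
shift [-0.1 -0.6 -0.5] turn [-0.   0.4 -0.1] t 12.675 F [ 9.8 -8.1  2.7] pos [647.5  63.1 143.9] grip 0.796
```

It has butted home: the axial resistance jumped to about 13 N and motion stopped at the predicted spot. I'll relieve the axial push, seat it, then look before releasing.

carry_out:
  deltas:
    - [0.2,0.3,0,0.8,0,0,0]
    - [0.2,0.6,0,1.4,0,0,0]
    - [0.2,0.8,0,1.4,0,0,0]
    - [0.2,0.8,0,1.4,0,0,0]
    - [0.2,0.8,0,1.4,0,0,0]

```text
time_s: 13.3
eef_pos: [647.5, 63.1, 143.8]
ee_rot: [0.668, 0.235, 0.665, -0.235]
force: [1.5, -4.2, 10.3]
grip_width: 0.793
```

```bash
python3 - <<'E'
from h import *
viewer.capture('wrist')
goto(646.7,63,144,51.2)
a=shot('wrist','w7');b=shot('side','s7');c=shot('scene','c7')
o=np.zeros((600,800,3),np.uint8)
o[:300]=cv2.resize(a[0:150,56:456],(800,300),interpolation=cv2.INTER_CUBIC)
o[300:,:480]=cv2.resize(b[140:200,228:324],(480,300),interpolation=cv2.INTER_CUBIC)
o[300:,500:]=cv2.resize(c[160:250,270:360],(300,300),interpolation=cv2.INTER_CUBIC)
cv2.imwrite('pics/c7v.png',o)
E
```

```text
shift [-0.2 -0.6 -0.5] turn [-0.   0.2 -0.1] t 13.35 F [ 1.8 -2.9 10.1] pos [647.5  63.1 143.8] grip 0.796
```

View pics/c7v.png

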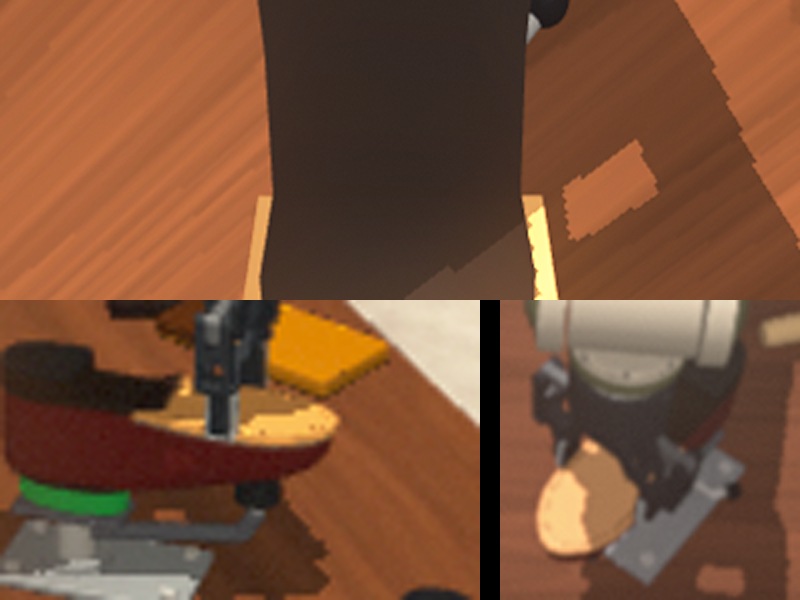

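The skived corners are at row 195 (x = 257 and 543), right at the shoe's waist kink (x = 272 and 520). The plate is therefore home, centred within about 1 mm, and flat in the side view. I'll firm up the downward push, still gripping.

carry_out:
  deltas:
    - [0.2,0.4,0,0,0,0,0]
    - [0.2,0.8,0,0,0,0,0]
    - [0.2,1.2,0,0,0,0,0]
    - [0.2,1.5,0,0,0,0,0]
    - [0.2,1.5,0,0,0,0,0]

```text
time_s: 14.12
eef_pos: [647.6, 63.1, 143.7]
ee_rot: [0.669, 0.235, 0.665, -0.235]
force: [-2.6, -3.3, 18.0]
grip_width: 0.793
```

carry_out:
  deltas:
    - [0.2,0,0,0,0,0,0]
    - [0.2,0,0,0,0,0,0]
    - [0.2,0,0,0,0,0,0]
    - [0.2,0,0,0,0,0,0]
    - [0.2,0,0,0,0,0,0]

```text
time_s: 14.75
eef_pos: [647.5, 63.1, 143.7]
ee_rot: [0.669, 0.235, 0.665, -0.235]
force: [-1.8, -4.4, 19.1]
grip_width: 0.794
```

```bash
python3 - <<'E'
from h import *
goto(647.5,63.1,143.8,51.2)
a=shot('wrist','w8');b=shot('side','s8')
o=np.zeros((600,800,3),np.uint8)
o[:300]=cv2.resize(a[0:150,56:456],(800,300),interpolation=cv2.INTER_CUBIC)
o[300:]=cv2.resize(b[150:189,228:332],(800,300),interpolation=cv2.INTER_CUBIC)
cv2.imwrite('pics/c8v.png',o)
E
```

```text
shift [-0.1 -0.1 -0. ] turn [-0.   0.3 -0.1] t 14.75 F [-1.8 -4.4 19.1] pos [647.5  63.1 143.7] grip 0.794
```

View pics/c8v.png

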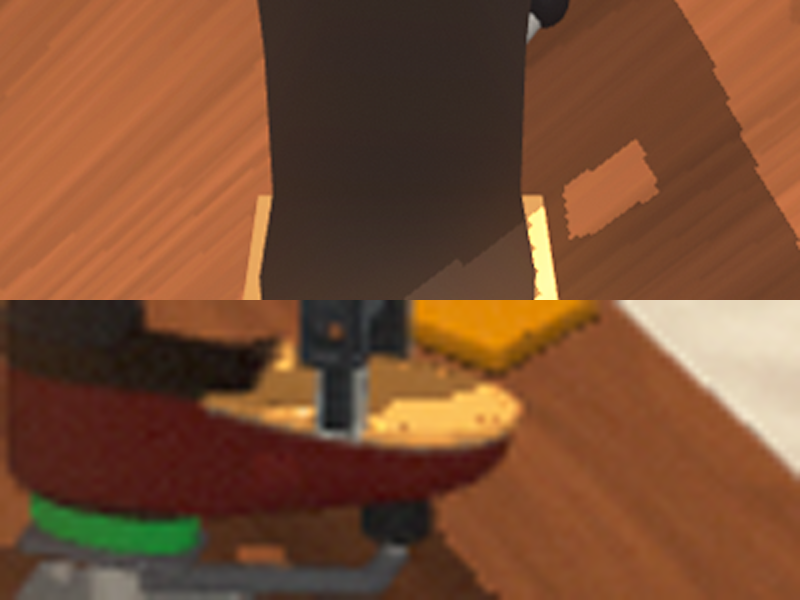

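```bash
python3 -c "
from rig import order
print(order.finish_job())"
```

```text
the job is handed in; nothing more can be done
None
```

I gripped the large tan half sole by its sides and slid its skived edge under the lap until it butted home. I handed the job in at 14.8 s with the fingers still gripping it and pressing down. No verdict came back.

**Home:** it stopped within about 1 mm of the predicted spot, where the resistance along the shoe rose from about 4 N to 13 N. I then eased that push.

**Centred and flat:** the last wrist picture showed the skived corners at the shoe's waist, off-centre by roughly 1 mm. Skew was about 0.2° by eye just before insertion. The side picture showed it flat, and the tool stood within 0.3° of straight down.

**Pressing:** the last reading was a steady 19 N downward, with no slip and the grip width unchanged. This is the sole held at its sides and pushed down, not fingertips pressing on top. The wrist force does not prove that all of it goes through the sole, though the contact height matched the sole lying on the bottom.

**Lap:** I could not measure its angle directly. It showed no visible lift, and apart from the butting the push along the shoe stayed around 5 N, about what sliding friction would give.

**Bystanders:** the tool stayed clear of the hammer, jar and tin by plan, but I did not check their positions at the end.

**Disagreements:** my first close-up measurement of the half sole was about 5 mm off because the arm was still settling. I re-measured it before gripping. The lap's width also read 47 mm in one view and 50–52 mm in another, against 50 mm given.

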